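Set the sawing board to the long stop

ROBOT

A 6-joint arm with a two-finger parallel gripper is mounted at the origin on the work surface. World frame = base frame: x ahead of the robot, y to its left, z up, the work surface at z = 0. Lengths are in m, angles in rad, forces in N, time in s.
With the tool pointing down it reaches from about 0.425 to 0.95 m from the base axis. Payload 3.5 kg.
Tool frame: the origin (TCP) lies midway between the tips of the shut fingers; the grasp point (between the pads) lies 19 mm behind it; z points along the fingers, y is the line along which they close (so a half turn about z gives the same grasp; the last joint's range is limited). The gripper opens to 85 mm and grips with 20 to 120 N. Pads are 22 mm wide; open, the fingers measure 114 mm over their backs; the gripper's body (76 mm by 85 mm) begins 54 mm behind the grasp point. The pads swing forward as they close: fully open they stand 13 mm farther back than shut.
Start: joints at [-0.15, 0.286, 1.577, -0, 1.279, -0.15], TCP at [0.675, 0, 0.231] pointing down, gripper open.
Joint ranges: [-2.77, 2.77], [-0.9, 2.22], [0.21, 2.48], [-1.53, 4.67], [0.24, 2.81], [-2.84, 2.84]. Speed limits (rad/s): [2.79, 2.79, 3.14, 3.14, 3.14, 3.14].

INTERFACE

Orientations are given as a rotation vector (axis times angle).
In Python, from cell import * gives the robot as it stands.
- The arm moves only by the shell command python3 -m handwheel 'ROWS' [OPENING] [FORCE]. ROWS is JSON, a list that holds one entry, the list of rows, each a list of 6 numbers: the shift along the tool's x, y, z in mm, then the turn, a rotation vector about the tool's x, y, z in degrees. In form: [[[dx, dy, dz, wx, wy, wz], ...]]. A call has 1 to 5 rows; each row is the pose to reach, as a shift and turn from the pose commanded when the call began, along the tool's axes at that moment; what a row does not reach only later rows make up. A row lasts 1/10 s, in which the tool goes at most 50 mm and 8.59 degrees, less where a joint would pass 70% of its speed; a pose out of reach is approached as far as the arm can. A call with a gripper value outside its range is refused whole. OPENING is the opening, from 0 (shut) to 1 (fully open), set as the call begins (- or left out, the last holds). The fingers move at their own pace and stop on an object; FORCE is the grip in N (left out, the last holds). Time passes only in rows, so rows that repeat a pose let the fingers close. It gives the time, the measured TCP pose, the force, the opening and the grip force at its end, in the units of the state.
- get_state(): the state, without advancing time (a new reading comes with each control period).
- camera(name): name is "scene" or "side" or "wrist"; returns a dict with "color" (400x640x3 uint8, red, green, blue), "fx", "fy", "cx", "cy" (pixels), "rvec" (rotation vector, rad) and "tvec" (3), from world to camera coordinates, as OpenCV has them; the wrist camera has in their place "T_tool_cam" (4x4, takes a point from camera to tool coordinates, whose origin is the TCP and whose axes are the flange's). Camera axes: x right, y down, z forward; pixel columns grow to the right and rows downward; lengths in m; the calibration is good to about 2 mm. A picture is of the moment at which its call begins: read the wrist's pose just before it. There is no depth.
- hand_in(): hands the job in; it is judged then, once.
The state is a dict: "t": time; "q": joint angles; "dq": joint speeds; "joint_torque": joint torques, N m; "position": TCP position; "eef_rot": TCP orientation; "force": force on the tool from outside, world axes, zero at the start; "torque": the same for the moment, N m; "width": opening from 0.0 (shut) to 1.0 (fully open); "gripper_force": force on a finger pad.
Only numpy, scipy, OpenCV 4.12 (cv2) and the standard library are available. Lean on these libraries where they do the work, as an engineer would, in place of code of your own. Each camera call takes 0.05 s, during which the arm holds its last target. There are 200 camera calls.

TASK

The batten on the sawing board is to be sawn to the longer of the two lengths. Flip down the end stop that is farther from the saw kerf in the fence, leaving the nearer stop flipped up as it is; then push the batten back against the fence and along it until its end butts against the lowered stop, flush along the fence and without ramming it. Only push with the fingers: grip and lift nothing, and leave the other things on the bench where they are.

Things in the scene. Friction and masses are not known exactly. Their poses are not given: they have to be found in the camera images.
- sawboard: Sawing board, fixed: grey-painted base 680 mm long (its y), x from -150 to +45 mm, top at z = 18 mm, and a wooden fence along its far side: x 0 to 34 mm, top at z = 63 mm. An aluminium track (top z = 75 mm, y -40 to +335 mm) on the fence carries both end stops. Origin: on the bench, under the middle of the front face of the fence; -x points out of that face towards the robot, y along it, z up.
- kerf (a point): The saw kerf: a 4 mm gap through the fence, at y = -60 mm of the sawing board, continued as a dark line across the base. The point lies at the foot of the front face of the fence.
- near_stop: Block of the end stop nearer to the kerf, clamped on the track (fixed), 30 mm along y, up to z = 106 mm. Origin: on the bench, under the front face of the fence, below the middle of the stop; axes as the sawing board. Same build as far_stop. Its raised shoe is to stay up.
- far_stop: Block of the end stop farther from the kerf (70 to 190 mm farther along +y), clamped on the track (fixed). Origin: on the bench, under the front face of the fence, below the middle of the stop; axes as the sawing board. Its hinged steel shoe is 16 mm thick (y -8 to +8 mm); lowered, it covers x -46 to -6 mm and z 26 to 106 mm, and a batten butts against its face at y = -8 mm.
- far_pivot (a point): Pivot pin of the shoe of the farther stop, along y, at x = +4 mm, z = 98 mm of far_stop. Flipped up (2.8 rad, as it starts), the shoe leans back over the fence: seen from here it reaches 24 to 50 mm to +x (away from the robot) with its outer edge and 83 mm up with its highest corner, which lies at x = +24 mm.
- near_arm (a joint): Angle of the nearer stop's shoe, rad: 0 lowered, 2.8 flipped right back. It starts flipped up and must stay so.
- far_arm (a joint): Angle of the shoe of the farther stop, rad: 0 fully lowered, 2.8 flipped right back, where it starts. A loose hinge with slight friction: pushed at its top from behind, towards the robot (-x of the board), with about 1 N it swings over, passes its balance point between 2.4 and 2.0 rad and then falls down by its own weight in about a second.
- far_shoe_end (a point): Middle of the lower end of the farther stop's shoe (the end that points up when the stop is flipped up), 78 mm from the pivot.
- batten: Planed pine batten, 45 mm wide (its x), 360 mm long (its y), 34 mm high, 200 to 325 g, lying loose on the base in front of the fence and a little askew. Origin: centre of its underside; y along its length towards the stops.
- batten_stop_end (a point): Centre of the batten's end face on the side of the stops (+y).
- batten_saw_end (a point): Centre of the batten's other end face (-y).
- offcut: Loose pine offcut 45 x 62 x 34 mm high, near the front edge of the sawing board's base, in front of the farther stop. Origin: centre of its underside. Leave alone.
- pencil: Loose carpenter's pencil, 170 mm long, 12 x 8 mm, lying along the front edge of the base. Origin: underside, middle. Leave alone.
- jar: Clear jar of brass screws with a metal lid, 76 mm diameter, 118 mm high, on the bench beyond the fence. Origin: centre of its underside. Leave alone.
- crushed_tin: Crushed tin, about 75 mm wide and 60 mm high, beyond the fence. Origin: centre of its underside. Leave alone.
- tape_measure: Tape measure, 28 x 70 mm, 57 mm high, beyond the fence. Origin: centre of its underside. Leave alone.
- takeaway_lid: Translucent takeaway lid, 175 x 120 x 15 mm, flat on the bench to the right. Origin: underside, middle. Leave alone.
- can_spout: Green plastic watering can spout with its rose, about 310 mm long, 60 mm high, lying on the bench to the left. Origin: under its middle. Leave alone.
- handsaw: Handsaw with a wooden grip, about 510 mm long, 24 mm high, lying on the bench to the left of the sawing board. Origin: underside, near the grip. Leave alone.

How it is judged:
By the outcome, as a careful person would: the job done as asked, in the order asked, and still so for the second after the job is handed in, with the robot touching nothing.
It also fails if it takes over 72 s, if anything falls off the work surface, if the arm or the gripper's body presses on something with over 40 N, if the wrist force passes 120 N, or if a joint passes its speed limit or range.

## Working session

There is one attempt and no reset: what is moved stays moved. The work goes in short steps, Python scripts to look and compute and a shell command to move; the robot and the scene stay as the last step left them, time stands still between calls to the robot, and variables do not carry over. Pictures are saved under pics/ and viewed, at most 14 in all, crops included, and the job is handed in when it is done.

```bash
mkdir -p pics
cat > h.py <<'E'
from cell import *
import numpy as np, cv2
def save(n,f):
    s=get_state(); c=camera(n); cv2.imwrite('pics/'+f,c['color'][:,:,::-1]); return s,c
def cam(n,c,s=None):
    if n!='wrist':
        R=cv2.Rodrigues(np.array(c['rvec'],float))[0]; return R.T, -R.T@np.array(c['tvec'],float).ravel()
    T=np.array(c['T_tool_cam']); Rt=cv2.Rodrigues(np.array(s['eef_rot'],float))[0]
    return Rt@T[:3,:3], Rt@T[:3,3]+np.array(s['position'])
def ray(c,RO,u,v):
    R,O=RO; return O, R@np.array([(u-c['cx'])/c['fx'],(v-c['cy'])/c['fy'],1.])
def onz(c,RO,u,v,z):
    O,d=ray(c,RO,u,v); return O+d*(z-O[2])/d[2]
def tri(a,b):
    (O,d),(P,e)=a,b; A=np.stack([d,-e],1); t=np.linalg.lstsq(A,P-O,rcond=None)[0]
    X,Y=O+d*t[0],P+e*t[1]; return (X+Y)/2, np.linalg.norm(X-Y)
def proj(c,RO,p):
    R,O=RO; q=R.T@(np.array(p)-O); return q[0]/q[2]*c['fx']+c['cx'], q[1]/q[2]*c['fy']+c['cy']
E
python3 - <<'E'
from h import *
import pickle
D={}
for n in ['scene','side','wrist']:
    s,c=save(n,n+'0.png'); D[n]=(s,c); R,O=cam(n,c,s); print(n,O.round(3),R[:,2].round(2),c['fx'])
pickle.dump(D,open('D0.pkl','wb')); print(s['t'],s['force'],s['eef_rot'],s['position'])
E
```

```text
scene [1.812 0.517 0.96 ] [-0.77 -0.31 -0.55] 501.113546691662
side [0.027 0.966 1.247] [ 0.34 -0.59 -0.73] 519.1517341413706
wrist [0.675 0.067 0.373] [-0.   -0.27 -0.96] 291.9303421743143
0.1 [0.08313464 0.09612448 0.09764865] [-2.22023363e+00 -2.22020831e+00  1.98576192e-03] [6.74409979e-01 1.26224806e-04 2.30071934e-01]
```

View pics/scene0.png

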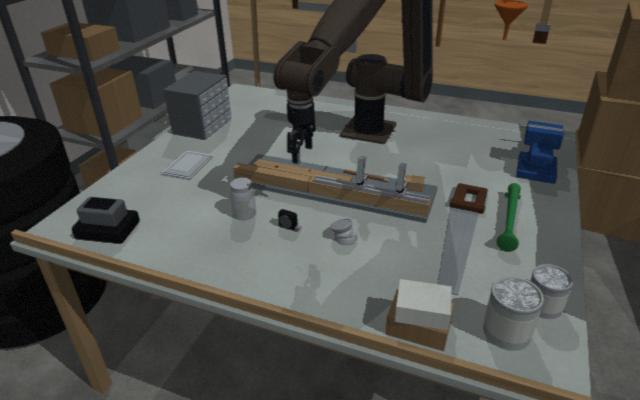

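View pics/side0.png

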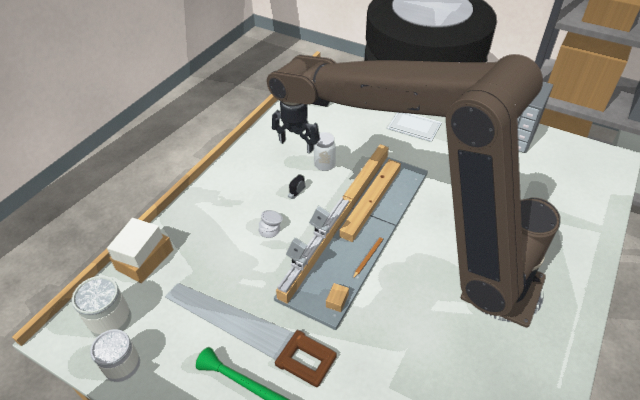

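View pics/wrist0.png

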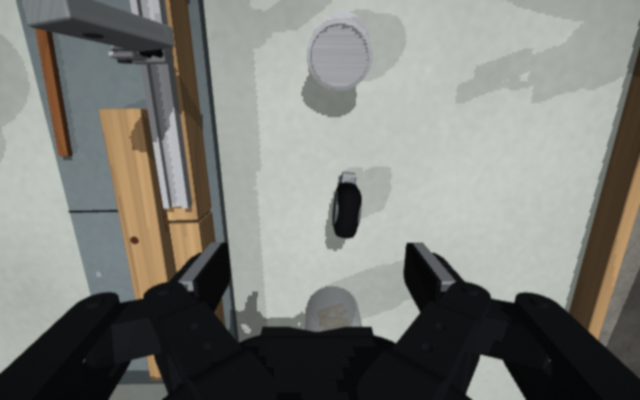

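The scene view is from beyond the fence. The side view shows the board (275–428, 145–325), the near stop at about (320,215), the far stop at (297,250) and the batten at (345–400, 160–240). The wrist view shows the fence at the left. I'll enlarge the side view next.

Run:
```python
import cv2
a=cv2.imread('pics/side0.png')[140:330,265:435]; b=cv2.imread('pics/scene0.png')[145:225,225:445]
cv2.imwrite('pics/sc.png',cv2.resize(a,None,fx=3.15,fy=3.15,interpolation=cv2.INTER_CUBIC))
cv2.imwrite('pics/scc.png',cv2.resize(b,None,fx=3.6,fy=3.6,interpolation=cv2.INTER_CUBIC))
```

```text
(no output)
```

View pics/sc.png

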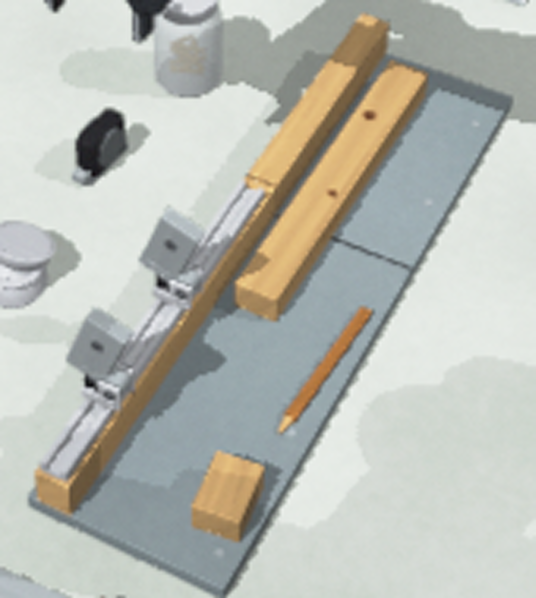

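View pics/scc.png

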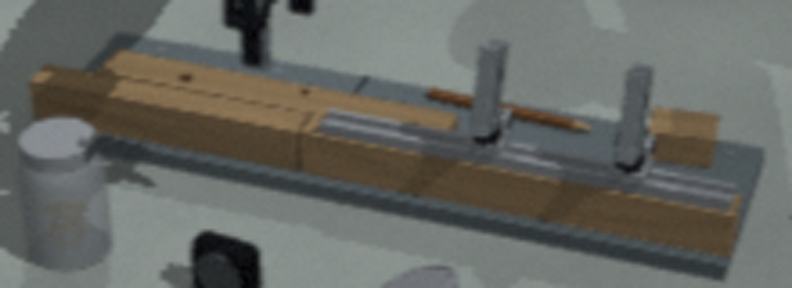

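Both crops are clear: the board corners, batten corners, kerf line (335,238)-(410,268) and stops are visible. I'll measure them now.

Run:
```python
from h import *
import pickle
D=pickle.load(open('D0.pkl','rb'))
c=D['side'][1]; RO=cam('side',c); k=D['scene'][1]; KO=cam('scene',k)
sd=lambda u,v:(u/3.15+265,v/3.15+140)
sn=lambda u,v:(u/3.6+225,v/3.6+145)
P={}
for n,u,v,z in [('baseRF',512,97,.018),('baseLF',225,583,.018),('baseLB',33,494,.018),('fenceL_front',72,487,.063),('fenceL_back',38,468,.063),('fenceR_front',388,25,.063),('fenceR_back',362,14,.063),('bat_saw_f',428,72,.052),('bat_saw_b',393,63,.052),('bat_st_f',280,297,.052),('bat_st_b',237,283,.052),('kerf_f',410,268,.018),('kerf_b',335,238,.018),('offc',192,517,.052),('offc2',218,451,.052),('offc3',264,462,.052),('penc',283,430,.02)]:
    P[n]=onz(c,RO,*sd(u,v),z); print(n,P[n].round(4))
# triangulated checks
for n,a,b in [('farshoe top',(97,308),(640,66)),('nearshoe top',(170,208),(492,42)),('bat st_b',(237,283),(458,117)),('fenceL back',(38,468),(738,200)),('track R end',(262,185),(318,122))]:
    print(n,tri(ray(c,RO,*sd(*a)),ray(k,KO,*sn(*b))))
d=P['fenceR_front']-P['fenceL_front']; yaw=np.arctan2(d[0],-d[1]); print('len',np.linalg.norm(d),'yaw deg',np.degrees(yaw))
d=P['bat_saw_f']-P['bat_st_f'];print('bat yaw',np.degrees(np.arctan2(d[0],-d[1])),np.linalg.norm(d))
d=P['baseRF']-P['baseLF'];print('base yaw',np.degrees(np.arctan2(d[0],-d[1])),np.linalg.norm(d))
```

```text
baseRF [ 0.3589 -0.3246  0.018 ]
baseLF [0.3496 0.3462 0.018 ]
baseLB [0.5385 0.3514 0.018 ]
fenceL_front [0.4946 0.352  0.063 ]
fenceL_back [0.5302 0.35   0.063 ]
fenceR_front [ 0.5077 -0.3186  0.063 ]
fenceR_back [ 0.5404 -0.3215  0.063 ]
bat_saw_f [ 0.4428 -0.2817  0.052 ]
bat_saw_b [ 0.4816 -0.2766  0.052 ]
bat_st_f [0.4392 0.0728 0.052 ]
bat_st_b [0.4828 0.0773 0.052 ]
kerf_f [ 0.3559 -0.0476  0.018 ]
kerf_b [ 0.4377 -0.0473  0.018 ]
offc [0.3947 0.3221 0.052 ]
offc2 [0.4073 0.2532 0.052 ]
offc3 [0.3671 0.2438 0.052 ]
penc [0.377  0.1857 0.02  ]
farshoe top (array([0.52112136, 0.25925446, 0.18509836]), np.float64(0.0039126221366232))
nearshoe top (array([0.52417291, 0.13116473, 0.1846922 ]), np.float64(0.0035849069980654034))
bat st_b (array([0.47648137, 0.08879622, 0.06882358]), np.float64(0.0016975389396970287))
fenceL back (array([0.52588785, 0.35527596, 0.07319941]), np.float64(4.021452931290527e-05))
track R end (array([ 0.51665514, -0.03614339,  0.06257137]), np.float64(0.003952127744292956))
len 0.6706936493516632 yaw deg 1.118711775583751
bat yaw 0.5796665065007623 0.35450263942450216
base yaw 0.7916769535110465 0.6708661522527944
```

```bash
python3 -m handwheel '[[[50,0,0,0,0,0],[100,0,0,0,0,0],[150,0,0,0,0,0],[200,0,0,0,0,0],[230,0,0,0,0,0]]]' 0
python3 -m handwheel '[[[29,-15,20,0,0,0],[29,-40,50,0,0,0],[29,-55,60,0,0,0],[29,-55,60,0,0,0],[29,-55,60,0,0,0]]]'
python3 - <<'E'
from h import *
import pickle
D={}
for n in ['side','wrist','scene']:
    s,c=save(n,n+'1.png'); D[n]=(s,c)
pickle.dump(D,open('D1.pkl','wb')); print(s['t'],s['position'],s['eef_rot'],s['force'])
a=cv2.imread('pics/side1.png')[150:300,240:400]; a=cv2.resize(a,None,fx=2.5,fy=2.5,interpolation=cv2.INTER_CUBIC)
b=cv2.imread('pics/wrist1.png'); b=cv2.resize(b,(400,250)); b=np.vstack([b,np.zeros((125,400,3),np.uint8)])
cv2.imwrite('pics/m1.png',np.hstack([a,b]))
E
```

```text
t: 0.65
position: [0.6741, 0.2337, 0.2308]
eef_rot: [-2.218, -2.223, 0.0]
force: [0.5, -0.6, -0.7]
width: 0.146
gripper_force: 0.0
t: 1.15
position: [0.6205, 0.2591, 0.1717]
eef_rot: [2.221, 2.221, 0.001]
force: [0.4, -0.9, 1.3]
width: 0.002
gripper_force: 0.0
1.25 [0.62177616 0.25886399 0.17316336] [2.22092807 2.21929927 0.00461311] [0.84026659 0.47598597 0.76255438]
```

View pics/m1.png

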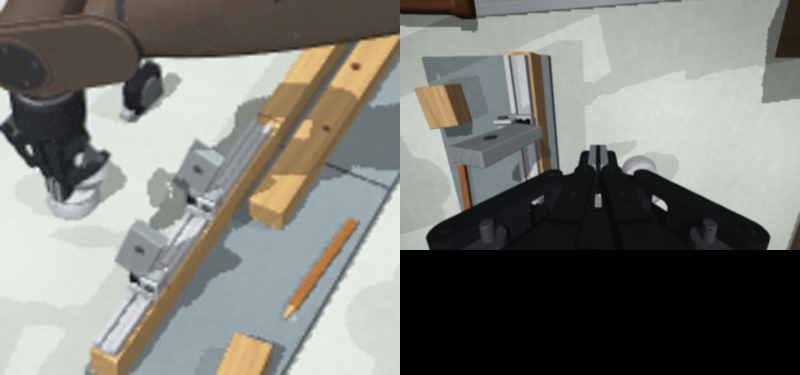

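Run:
```python
from h import *
import pickle
D=pickle.load(open('D1.pkl','rb'))
s,c=D['wrist']; RO=cam('wrist',c,s)
for u,v,z in [(141,125,.181),(141,137,.181),(52,150,.168),(52,167,.168)]: print(onz(c,RO,u*1.6,v*1.6,z))
c=D['side'][1]; RO=cam('side',c)
sd=lambda u,v:(u/2.5+240,v/2.5+150)
# lowered stop block: foot of block, at z~.075
for u,v,z in [(130,290,.075),(158,297,.075),(250,205,.052),(283,227,.052)]: print(onz(c,RO,*sd(u,v),z))
```

```text
[0.57790557 0.28716242 0.181     ]
[0.57708266 0.27737302 0.181     ]
[0.49398887 0.26084479 0.168     ]
[0.49046348 0.24431658 0.168     ]
[0.52923098 0.27400796 0.075     ]
[0.49726645 0.26704388 0.075     ]
[0.47947032 0.08506301 0.052     ]
[0.42971707 0.09577668 0.052     ]
```

```bash
python3 -m handwheel '[[[-3,-15,8,0,0,0],[-3,-30,8,0,0,0],[-3,-45,8,0,0,0],[-3,-55,8,0,0,0],[-3,-62,8,0,0,0]]]'
python3 -m handwheel '[[[0,-8,0,0,0,0],[0,-16,0,0,0,0],[0,-24,0,0,0,0],[0,-32,0,0,0,0],[0,-40,0,0,0,0]]]'
python3 -m handwheel '[[[0,-8,0,0,0,0],[0,-16,0,0,0,0],[0,-24,0,0,0,0],[0,-32,0,0,0,0],[0,-40,0,0,0,0]]]'
python3 -m handwheel '[[[0,-8,0,0,0,0],[0,-16,0,0,0,0],[0,-16,0,0,0,0],[0,-16,0,0,0,0],[0,-16,0,0,0,0]]]'
python3 -m handwheel '[[[0,0,-30,0,0,0],[0,0,-60,0,0,0],[0,0,-60,0,0,0],[0,0,-60,0,0,0],[0,0,-60,0,0,0]]]'
python3 - <<'E'
from h import *
import pickle
D={}
for n in ['side','wrist','scene']:
    s,c=save(n,n+'2.png'); D[n]=(s,c)
pickle.dump(D,open('D2.pkl','wb')); print(s['t'],s['position'],s['eef_rot'],s['force'])
a=cv2.imread('pics/side2.png')[150:310,260:440]; a=cv2.resize(a,None,fx=2.2,fy=2.2,interpolation=cv2.INTER_CUBIC)
b=cv2.imread('pics/wrist2.png'); b=cv2.resize(b,(400,250)); b=np.vstack([b,np.zeros((a.shape[0]-250,400,3),np.uint8)])
cv2.imwrite('pics/m2.png',np.hstack([a,b]))
E
```

```text
t: 1.8
position: [0.5584, 0.256, 0.1643]
eef_rot: [2.221, 2.22, 0.003]
force: [0.4, 0.4, 0.2]
width: -0.001
gripper_force: 0.0
t: 2.3
position: [0.518, 0.2561, 0.1642]
eef_rot: [2.221, 2.221, 0.002]
force: [1.1, -0.6, 4.7]
width: -0.0
gripper_force: 1.8
t: 2.8
position: [0.4766, 0.2559, 0.1625]
eef_rot: [-2.221, -2.221, 0.002]
force: [-0.1, -0.8, 0.0]
width: -0.001
gripper_force: 0.0
t: 3.3
position: [0.4623, 0.256, 0.1635]
eef_rot: [2.221, 2.221, 0.001]
force: [-0.1, 0.7, 1.1]
width: 0.001
gripper_force: 0.0
t: 3.8
position: [0.4615, 0.2558, 0.222]
eef_rot: [-2.221, -2.22, 0.003]
force: [0.2, 0.1, -0.4]
width: 0.001
gripper_force: 0.0
3.9 [0.46126448 0.25572541 0.22167664] [-2.22066242 -2.220311    0.00408523] [-0.14502492  0.02005367  0.14412669]
```

View pics/m2.png

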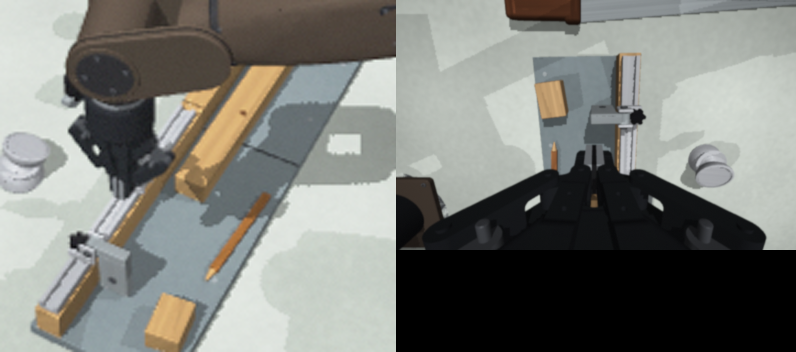

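Shoe is down, in the wrist view at (590–630,108–125), and the near stop is untouched. I'll take the shoe's face from the wrist view, then go to the front of the batten.

```bash
python3 - <<'E'
from h import *
import pickle
D=pickle.load(open('D2.pkl','rb'))
s,c=D['wrist']; RO=cam('wrist',c,s)
for u,v,z in [(195,108,.106),(195,124,.106),(222,54,.063),(222,160,.063),(222,110,.063)]: print(onz(c,RO,u*1.6,v*1.6,z).round(4))
E
python3 -m handwheel '[[[-50,-10,0,0,0,0],[-100,-20,0,0,0,0],[-150,-30,0,0,0,0],[-200,-40,0,0,0,0],[-250,-43,0,0,0,0]]]'
python3 -m handwheel '[[[-50,0,20,0,0,0],[-100,0,50,0,0,0],[-150,0,80,0,0,0],[-156,0,110,0,0,0],[-156,0,120,0,0,0]]]'
python3 - <<'E'
from h import *
import pickle
s,c=save('wrist','wrist3.png'); pickle.dump((s,c),open('D3.pkl','wb')); print(s['t'],s['position'],s['force'])
E
```

```text
[0.4572 0.2735 0.106 ]
[0.4571 0.2495 0.106 ]
[0.4989 0.3504 0.063 ]
[0.5051 0.1692 0.063 ]
[0.5019 0.2618 0.063 ]
t: 4.45
position: [0.4179, 0.0087, 0.2226]
eef_rot: [-2.22, -2.222, 0.001]
force: [1.7, -0.8, 0.2]
width: 0.001
gripper_force: 0.0
t: 4.95
position: [0.4163, -0.1469, 0.0988]
eef_rot: [-2.221, -2.211, 0.003]
force: [-0.0, -0.2, 0.4]
width: 0.002
gripper_force: 0.0
4.95 [ 0.41627974 -0.14687919  0.09881601] [-0.00536102 -0.16972652  0.37459749]
```

View pics/wrist3.png

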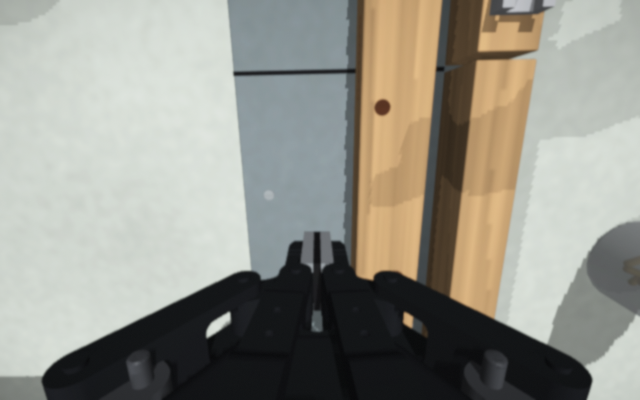

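Batten front edge at u≈358 and fingertips at (302–331, 235); the way down in front of the batten is free.

```bash
python3 - <<'E'
from h import *
import pickle
s,c=pickle.load(open('D3.pkl','rb')); RO=cam('wrist',c,s)
for n,u,v,z in [('front',363,5,.052),('front',357,240,.052),('back',441,5,.052),('back',430,240,.052),('kerf',300,72,.018),('fence',455,20,.063),('fence',443,240,.063),('tipL',302,235,.099),('tipR',331,235,.099)]: print(n,onz(c,RO,u,v,z).round(4))
E
python3 -m handwheel '[[[0,0,25,0,0,0],[0,0,50,0,0,0],[0,0,65,0,0,0],[0,0,67,0,0,0],[0,0,67,0,0,0]]]'
python3 -m handwheel '[[[0,3,0,0,0,0],[0,6,0,0,0,0],[0,9,0,0,0,0],[0,12,0,0,0,0],[0,15,0,0,0,0]]]'
```

```text
front [ 0.4436 -0.0184  0.052 ]
front [ 0.4446 -0.1638  0.052 ]
back [ 0.4882 -0.0187  0.052 ]
back [ 0.4959 -0.164   0.052 ]
kerf [ 0.4047 -0.0491  0.018 ]
fence [ 0.4925 -0.0295  0.063 ]
fence [ 0.4999 -0.1592  0.063 ]
tipL [ 0.4089 -0.1403  0.099 ]
tipR [ 0.4242 -0.1404  0.099 ]
t: 5.5
position: [0.4198, -0.1454, 0.037]
eef_rot: [2.22, 2.223, 0.0]
force: [0.4, -0.0, 0.1]
width: -0.004
gripper_force: 0.0
t: 6.0
position: [0.4341, -0.1459, 0.0364]
eef_rot: [-2.22, -2.221, 0.001]
force: [-1.8, -0.2, 1.8]
width: 0.002
gripper_force: 1.2
```

```bash
python3 -m handwheel '[[[0,2,0,0,0,0],[0,4,0,0,0,0],[0,6,0,0,0,0],[0,8,0,0,0,0],[0,9,0,0,0,0]]]'; python3 -m handwheel '[[[0,1,0,0,0,0],[0,2,0,0,0,0],[0,3,0,0,0,0],[0,4,0,0,0,0]]]';python3 -m handwheel '[[[0,1,0,0,0,0],[0,2,0,0,0,0],[0,2,0,0,0,0]]]'
```

```text
t: 6.5
position: [0.4434, -0.146, 0.0362]
eef_rot: [2.221, 2.221, 0.0]
force: [-1.4, 0.2, 0.9]
width: -0.001
gripper_force: 1.0
t: 6.9
position: [0.4469, -0.1457, 0.0362]
eef_rot: [-2.22, -2.221, 0.001]
force: [-3.3, 1.1, 1.6]
width: 0.001
gripper_force: 1.9
t: 7.2
position: [0.4491, -0.1456, 0.0362]
eef_rot: [-2.221, -2.221, -0.0]
force: [-3.6, 1.1, 0.9]
width: 0.001
gripper_force: 1.7
```

```bash
for i in 1; do python3 -m handwheel '[[[0,1,0,0,0,0],[0,2,0,0,0,0],[0,2,0,0,0,0]]]' | grep -E 'pos|force:'; python3 -m handwheel '[[[0,1,0,0,0,0],[0,2,0,0,0,0],[0,2,0,0,0,0]]]'| grep -E 'pos|force:'; done
```

```text
position: [0.4492, -0.1456, 0.0361]
force: [-10.2, 0.5, 7.6]
gripper_force: 5.3
position: [0.4493, -0.1456, 0.0361]
force: [-16.9, -0.5, 13.0]
gripper_force: 8.7
```

```bash
python3 -m handwheel '[[[0,-8,0,0,0,0],[0,-24,0,0,0,0],[0,-26,-30,0,0,0],[0,-26,-70,0,0,0],[-20,-26,-70,0,0,0]]]'| grep -E 't:|pos|force:'; python3 -m handwheel '[[[-50,10,0,0,0,0],[-100,20,0,0,0,0],[-140,40,0,0,0,0],[-156,55,0,0,0,0],[-156,55,0,0,0,0]]]'| grep -E 't:|pos|force:'
python3 - <<'E'
from h import *
import pickle
s,c=save('wrist','wrist4.png'); pickle.dump((s,c),open('D4.pkl','wb')); print(s['t'],s['position'],s['force'])
E
```

```text
t: 8.3
position: [0.4316, -0.1676, 0.1122]
eef_rot: [2.209, 2.213, 0.006]
force: [1.1, -0.1, 0.2]
gripper_force: 0.0
t: 8.8
position: [0.4845, -0.3255, 0.1072]
eef_rot: [2.22, 2.215, 0.001]
force: [1.2, 0.8, -0.1]
gripper_force: 0.0
8.8 [ 0.48451185 -0.32554676  0.10724869] [ 1.18992337  0.84316605 -0.08330154]
```

View pics/wrist4.png

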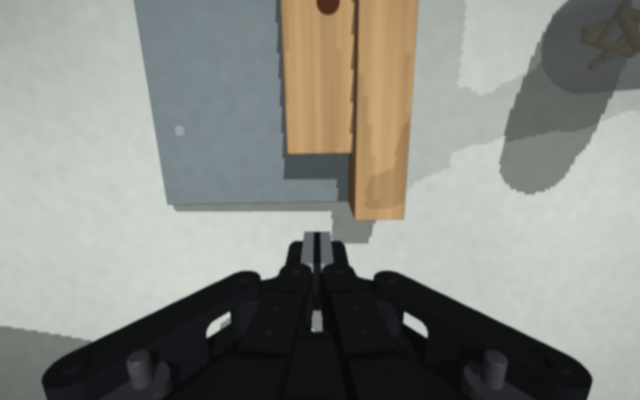

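Batten lies flush to the fence; its saw end runs (290,153)–(350,152) and fingertips are beyond the base edge.

Run:
```python
from h import *
import pickle
s,c=pickle.load(open('D4.pkl','rb')); RO=cam('wrist',c,s)
for n,u,v,z in [('endL',289,153,.052),('endR',351,152,.052),('fence',355,215,.063),('fence',357,10,.063),('base',170,204,.018)]: print(n,onz(c,RO,u,v,z).round(4))
```

```text
endL [ 0.4666 -0.2827  0.052 ]
endR [ 0.5086 -0.2822  0.052 ]
fence [ 0.5111 -0.3235  0.063 ]
fence [ 0.5083 -0.2009  0.063 ]
base [ 0.3636 -0.3287  0.018 ]
```

```bash
python3 -m handwheel '[[[0,-1,30,0,0,0],[0,-1,60,0,0,0],[0,-1,68,0,0,0],[10,-1,68,0,0,0],[20,-1,68,0,0,0]]]'| grep -E 't:|pos|force:'; python3 -m handwheel '[[[4,0,0,0,0,0],[8,0,0,0,0,0],[13,0,0,0,0,0],[19,0,0,0,0,0],[25,0,0,0,0,0]]]'| grep -E 't:|pos|force:'
python3 -m handwheel '[[[6,0,0,0,0,0],[12,0,0,0,0,0],[18,0,0,0,0,0],[24,0,0,0,0,0],[30,0,0,0,0,0]]]'| grep -E 't:|pos|force:'
```

```text
t: 9.35
position: [0.4818, -0.3013, 0.0394]
eef_rot: [2.22, 2.22, 0.0]
force: [1.0, -0.3, 0.5]
gripper_force: 0.0
t: 9.85
position: [0.482, -0.2775, 0.0393]
eef_rot: [2.22, 2.219, -0.0]
force: [1.2, -2.3, 2.2]
gripper_force: 1.3
t: 10.35
position: [0.4813, -0.2464, 0.0383]
eef_rot: [-2.221, -2.221, 0.0]
force: [0.1, -2.6, 1.6]
gripper_force: 1.3
```

```bash
python3 -m handwheel '[[[6,0,0,0,0,0],[12,0,0,0,0,0],[18,0,0,0,0,0],[24,0,0,0,0,0],[30,-0.5,0,0,0,0]]]'| grep -E 't:|pos|force:'
python3 -m handwheel '[[[6,0,0,0,0,0],[12,0,0,0,0,0],[18,0,0,0,0,0],[24,0,0,0,0,0],[30,-0.5,0,0,0,0]]]'| grep -E 't:|pos|force:'
python3 -m handwheel '[[[5,0,0,0,0,0],[10,0,0,0,0,0],[14,0,0,0,0,0],[18,0,0,0,0,0],[21,-0.5,0,0,0,0]]]'| grep -E 't:|pos|force:'
python3 - <<'E'
from h import *
import pickle
s,c=save('side','side5.png'); print(s['t'],s['position'])
a=cv2.imread('pics/side5.png')[150:310,260:420]; cv2.imwrite('pics/m5.png',cv2.resize(a,None,fx=3.5,fy=3.5,interpolation=cv2.INTER_CUBIC))
pickle.dump((s,c),open('D5.pkl','wb'))
E
```

```text
t: 10.85
position: [0.4808, -0.2164, 0.0383]
eef_rot: [-2.222, -2.221, -0.001]
force: [0.9, -2.5, 1.9]
gripper_force: 1.2
t: 11.35
position: [0.4803, -0.1864, 0.0383]
eef_rot: [2.222, 2.221, 0.001]
force: [-0.2, -1.9, 2.2]
gripper_force: 1.2
t: 11.85
position: [0.4798, -0.1655, 0.0382]
eef_rot: [-2.221, -2.221, -0.0]
force: [1.2, -2.8, 1.0]
gripper_force: 1.0
11.85 [ 0.47978115 -0.16552552  0.03824493]
```

View pics/m5.png

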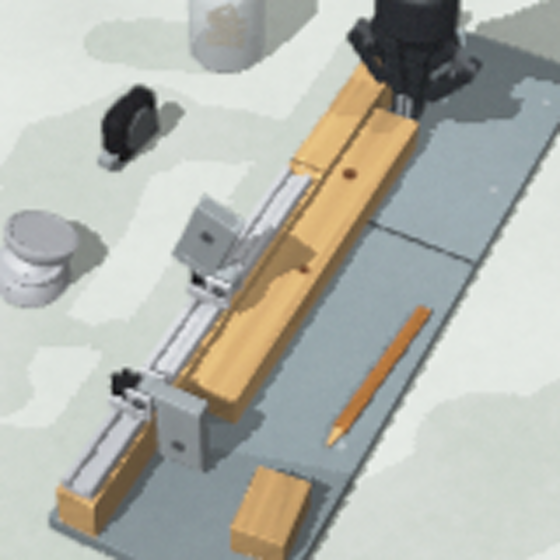

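Batten is along the fence under the raised near stop, its end at (190–240,385–410), about 40 mm short of the lowered shoe. I'll continue slowly.

```bash
python3 -m handwheel '[[[5,0,0,0,0,0],[10,0,0,0,0,0],[14,0,0,0,0,0],[18,0,0,0,0,0],[20,0,0,0,0,0]]]'| grep -E 't:|pos|force:'
python3 -m handwheel '[[[2,0,0,0,0,0],[4,0,0,0,0,0],[6,0,0,0,0,0],[8,0,0,0,0,0],[10,-0.5,0,0,0,0]]]'| grep -E 't:|pos|force:'
python3 -m handwheel '[[[1,0,0,0,0,0],[2,0,0,0,0,0],[3,0,0,0,0,0],[4,0,0,0,0,0],[5,0,0,0,0,0]]]'| grep -E 't:|pos|force:'
```

```text
t: 12.4
position: [0.4796, -0.1454, 0.0382]
eef_rot: [-2.221, -2.221, 0.0]
force: [-0.2, -1.5, 0.7]
gripper_force: 0.8
t: 12.9
position: [0.4792, -0.1358, 0.0382]
eef_rot: [-2.222, -2.221, -0.0]
force: [-0.9, -1.8, -0.7]
gripper_force: 0.7
t: 13.4
position: [0.4792, -0.1308, 0.0382]
eef_rot: [-2.221, -2.221, 0.0]
force: [-0.7, -1.5, -0.1]
gripper_force: 0.6
```

```bash
python3 -m handwheel '[[[1,0,0,0,0,0],[2,0,0,0,0,0],[3,0,0,0,0,0]]]'| grep -E 't:|pos|force:'
python3 -m handwheel '[[[1,0,0,0,0,0],[2,0,0,0,0,0]]]'| grep -E 't:|pos|force:'
python3 -m handwheel '[[[1,0,0,0,0,0],[2,0,0,0,0,0]]]'| grep -E 't:|pos|force:'
```

```text
t: 13.7
position: [0.4793, -0.1279, 0.0383]
eef_rot: [-2.221, -2.221, 0.0]
force: [-0.4, -1.2, -1.1]
gripper_force: 0.6
t: 13.9
position: [0.4793, -0.1259, 0.0383]
eef_rot: [-2.221, -2.221, 0.0]
force: [-0.1, -1.7, -0.9]
gripper_force: 0.6
t: 14.1
position: [0.4793, -0.1239, 0.0383]
eef_rot: [-2.221, -2.221, 0.0]
force: [-0.1, -1.5, -1.0]
gripper_force: 0.6
```

```bash
for k in 1; do python3 -m handwheel '[[[0.7,0,0,0,0,0],[1.5,0,0,0,0,0]]]'| grep -E 'pos|^force:'
python3 -m handwheel '[[[0.7,0,0,0,0,0],[1.5,0,0,0,0,0]]]'| grep -E 'pos|^force:'
python3 -m handwheel '[[[0.7,0,0,0,0,0],[1.5,0,0,0,0,0]]]'| grep -E 'pos|^force:'; done
```

```text
position: [0.4793, -0.1224, 0.0383]
force: [-0.1, -1.2, -1.1]
position: [0.4794, -0.1214, 0.0384]
force: [-0.6, -3.9, -1.9]
position: [0.4794, -0.1212, 0.0386]
force: [-1.3, -8.6, -1.2]
```

Contact with the stop at about 4–9 N. I'll back off, rise and look.

```bash
python3 -m handwheel '[[[-6,0,0,0,0,0],[-20,0,0,0,0,0],[-30,0,-30,0,0,0],[-30,-30,-75,0,0,0],[-30,-50,-90,0,0,0]]]'| grep -E 'pos|force:'
python3 -m handwheel '[[[50,-5,0,0,0,0],[100,-5,0,0,0,0],[150,-5,0,0,0,0],[185,-5,0,0,0,0],[185,-5,0,0,0,0]]]'| grep -E 't:|pos|force:'
python3 - <<'E'
from h import *
s,c=save('side','side6.png'); s,w=save('wrist','wrist6.png'); print(s['t'],s['position'])
import pickle; pickle.dump((s,w),open('D6.pkl','wb'))
a=cv2.imread('pics/side6.png')[150:310,260:420]; a=cv2.resize(a,(400,400),interpolation=cv2.INTER_CUBIC)
b=cv2.resize(cv2.imread('pics/wrist6.png')[:250,120:520],(400,250)); b=np.vstack([b,np.zeros((150,400,3),np.uint8)])
cv2.imwrite('pics/m6.png',np.hstack([a,b]))
E
```

```text
position: [0.4303, -0.151, 0.1317]
force: [-0.0, -0.9, 0.6]
gripper_force: 0.0
t: 15.7
position: [0.4238, 0.0386, 0.1284]
eef_rot: [-2.215, -2.226, -0.002]
force: [0.0, -0.3, 0.1]
gripper_force: 0.0
15.75 [0.42415095 0.03693074 0.12847591]
```

View pics/m6.png

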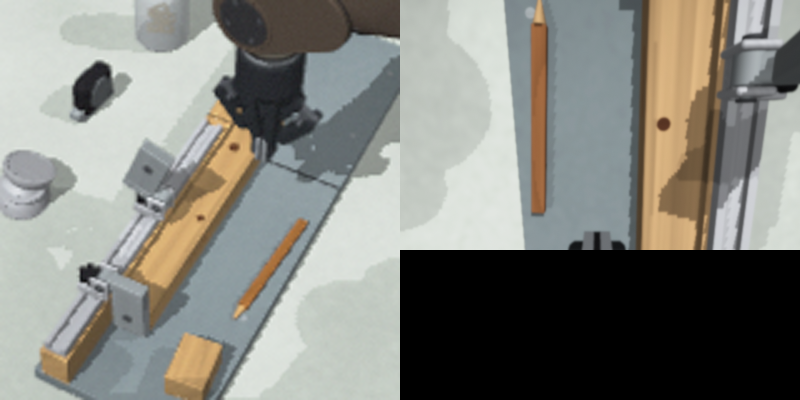

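Batten butts against the shoe; pencil and offcut untouched. One gentle press against the fence at mid-length to make sure it is flush.

```bash
python3 -m handwheel '[[[0,0,40,0,0,0],[0,0,75,0,0,0],[0,0,90,0,0,0],[0,6,90,0,0,0],[0,12,90,0,0,0]]]'| grep -E 'pos|^force:'
python3 -m handwheel '[[[0,2,0,0,0,0],[0,4,0,0,0,0],[0,6,0,0,0,0],[0,7,0,0,0,0],[0,8,0,0,0,0]]]'| grep -E 'pos|^force:'
python3 -m handwheel '[[[0,1,0,0,0,0],[0,2,0,0,0,0]]]'| grep -E 'pos|^force:'
```

```text
position: [0.4374, 0.0344, 0.0387]
force: [0.2, -0.5, -0.0]
position: [0.4444, 0.0356, 0.0386]
force: [0.2, -0.1, 0.9]
position: [0.4462, 0.0356, 0.0383]
force: [-1.0, 0.6, -0.2]
```

```bash
python3 -m handwheel '[[[0,1,0,0,0,0],[0,2,0,0,0,0]]]'| grep -E 'pos|^force:'
python3 -m handwheel '[[[0,1,0,0,0,0],[0,2,0,0,0,0]]]'| grep -E 'pos|^force:'
```

```text
position: [0.4464, 0.0357, 0.0378]
force: [-6.6, -0.4, 4.7]
position: [0.4464, 0.0358, 0.0374]
force: [-12.4, -2.1, 9.2]
```

```bash
python3 -m handwheel '[[[0,-6,0,0,0,0],[0,-18,0,0,0,0],[0,-20,-40,0,0,0],[0,-20,-90,0,0,0],[0,-20,-120,0,0,0]]]'| grep -E 'pos|^force:'
python3 -m handwheel '[[[-40,0,-30,0,0,0],[-80,5,-60,0,0,0],[-120,10,-60,0,0,0],[-150,15,-60,0,0,0],[-150,15,-60,0,0,0]]]'| grep -E 't:|pos|^force:'
python3 - <<'E'
from h import *
s,c=save('side','side7.png'); k=save('scene','scene7.png')
a=cv2.imread('pics/side7.png')[150:310,260:420]; a=cv2.resize(a,(480,480),interpolation=cv2.INTER_CUBIC)
b=cv2.imread('pics/scene7.png')[145:225,335:440]; b=cv2.resize(b,(315,240),interpolation=cv2.INTER_CUBIC); b=np.vstack([b,b*0])
cv2.imwrite('pics/m7.png',np.hstack([a,b]))
E
```

```text
position: [0.4312, 0.0354, 0.1617]
force: [0.8, -0.2, 0.4]
t: 18.4
position: [0.4455, -0.1174, 0.2189]
eef_rot: [2.224, 2.215, 0.0]
force: [-0.2, 0.5, -0.6]
```

View pics/m7.png

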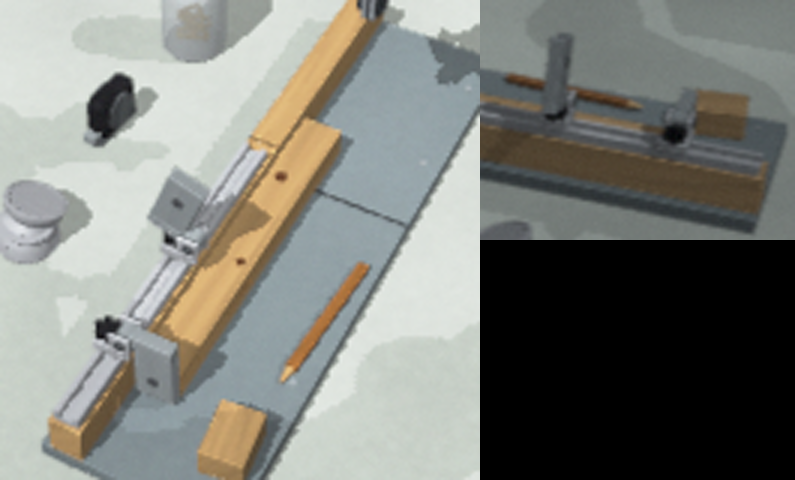

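Batten flush along the fence, end against the lowered shoe at (160,345); near stop up, other things in place.

```bash
python3 -c "from cell import *; print(hand_in())"
```

```text
the job is handed in; nothing more can be done
None
```

The job is handed in at about 18.5 s: the far stop is lowered, the near stop is still up, and the batten lies flush along the fence with its end against the lowered stop (about 9 N at contact); nothing else was moved as far as the last pictures show.

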